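Hang the lipped bin on the louvred panel, notch over its clip

TASK

Hang the grey parts bin on the top louvre of the small panel stand: lift its rear lip over the louvre, let it down so the lip catches behind it, and slide it sideways until the notch in the lip drops over the small steel clip, so that the bin sits fully down on the louvre and hangs by itself. Leave the cup, the clay pack and the loop tool where they are.

Things in the scene. Friction and masses are not known exactly. Their poses are not given: they have to be found in the camera images.
- bin: Loose open grey plastic parts bin, 100 mm long (x), 110 mm wide (y), 60 mm high (front wall 38 mm), about 0.25 kg, standing to the robot's right. Origin: centre of its underside; z up, x points from the low front wall to the rear wall that carries the lip (outer face of the rear wall at x = +50 mm). Hung, it has some play and droops up to about 5 degrees.
- bin_grip (a point): Point on the bin at x = 0, y = 0, z = 77 mm, axes as the bin's: centre of its grip ridge, an upright plate across the middle of the bin, 10 mm thick (along bin x), 60 mm wide (along bin y), its top 92 mm above the underside, 32 mm above the walls. Pinch it from above, fingers closing along bin x.
- bin_catch (a point): Point on the bin at x = 54.5, y = 0, z = 56 mm, axes as the bin's: mid-notch, between rear wall and lip. A 4 mm thick bridge runs 13 mm back from the rear wall's top (underside at z = 56 mm) to a 4 mm thick lip hanging 16 mm below that underside. Gap wall to lip: 9 mm. A 14 mm notch at y = 0 cuts bridge and lip, which else reach y = +-55 mm. Hung fully down it is level with rail.
- rail (a point): Middle of the top edge of the top louvre's upright flange, half-way through its thickness. x away from the robot into the panel, y along the louvre, z up. Flange 5 mm thick, 35 mm high, top edge 150 mm above the table; a 14 mm slot lies between it and the sheet behind. Cheeks at y = +-85 mm (inner faces), 20 mm above the flange, close the slot's ends: the bin can shift 30 mm either way.
- panel: Grey panel stand fixed to the table, 185 mm high; origin on the table below the front face of the flanges, axes as rail's. Lower flanges are flush with the top one. A steel clip, 8 mm wide, as thick as the flange, stands 8 mm above its top edge, somewhere within 22 mm of its middle: not given, to be felt or seen. Unless the notch is over it, the bridge rests on it, 8 mm too high.
- cup_mid (a point): Centre of a white enamel cup, 69 mm across, 73 mm high, standing in front of the panel; leave it.
- clay_carton_mid (a point): Middle of a red clay pack, 51 x 121 x 34 mm (long along its y), lying on the table; leave it.
- loop_tool_mid (a point): Middle of a double-ended loop tool with wooden handle, 19 x 197 x 11 mm (long along its y), lying on the table; leave it.

How it is judged:
By the outcome, as a careful person would: the job done as asked, in the order asked, and still so for the second after the job is handed in, with the robot touching nothing.
It also fails if it takes over 64 s, if anything falls off the work surface, if the arm or the gripper's body presses on something with over 40 N, if the wrist force passes 120 N, or if a joint passes its speed limit or range.

ROBOT

A 6-joint arm with a two-finger parallel gripper is mounted at the origin on a cart in front of the work surface, level with it; the furniture and walls round the work are solid. World frame = base frame: x ahead of the robot, y to its left, z up, the work surface at z = 0. Lengths are in mm, angles in rad, forces in N, time in s.
With the tool pointing down it reaches from about 275 to 775 mm from the base axis. Payload 14.6 kg.
Tool frame: the origin (TCP) lies midway between the tips of the shut fingers; the grasp point (between the pads) lies 19 mm behind it; x points along the fingers, y is the direction in which the jaws open and shut, and the axes are right-handed (so a half turn about x gives the same grasp; the last joint's range is limited). The gripper opens to 85 mm and grips with 20 to 120 N. Pads are 22 mm wide; open, the fingers measure 114 mm over their backs; the gripper's body (76 mm by 85 mm) begins 54 mm behind the grasp point. The pads swing forward as they close: fully open they stand 13 mm farther back than shut.
Start: joints at [1.167, 0.263, -0.048, 1.259, 0, 1.415], TCP at [129.281, 508.837, 231.278] pointing down, gripper open.
Joint ranges: [-2.65, 2.65], [-0.89, 1.7], [-1.18, 1.37], [-2.13, 2.11], [-1.35, 1.29], [-3.14, 3.14]. Speed limits (rad/s): [1.89, 1.89, 2.57, 2.79, 3.14, 3.14].

INTERFACE

Orientations are given as a rotation vector (axis times angle).
In Python, from rig import env gives the robot as it stands. The module is installed in compiled form; this text tells all that it offers. Calls block until the motion is done:
- env.reach(position, orientation): joint-space move of the TCP to a pose.
- env.movel(position, attitude=None, feed=150): straight line of the TCP; attitude=None keeps the orientation; feed is the mean speed in mm/s.
- env.move_joints(angles): joint-space move.
- env.move_gripper(opening, grip_force=None): finger opening in mm; grip_force is the grip in N (None keeps the last); returns when the fingers have stopped.
- env.hold(seconds).
- env.ik(position, orientation): joint angles nearest the present ones, or None.
- env.sense(): the state.
- env.snapshot(name): name is "scene" or "top"; returns a dict with "pixels" (400x640x3 uint8, blue, green, red), "range_z" (400x640 float32, mm along the optical axis (not along the pixel's ray), 0 where there is no reading), "fx", "fy", "cx", "cy" (pixels), "rvec" (rotation vector, rad) and "tvec" (3), from world to camera coordinates, as OpenCV has them. Camera axes: x right, y down, z forward; pixel columns grow to the right and rows downward; lengths in mm; the calibration is good to about 2 mm. A picture is of the moment at which its call begins.
A pose or a line that the arm cannot do raises env.MotionError and nothing moves.
- env.hand_in(): hands the job in, once; it reports no verdict.
The state is a dict: "time_s": time; "qpos": joint angles; "qd": joint speeds; "effort": joint torques, N m; "tool_pos": TCP position; "tool_rot": TCP orientation; "ft_force": force on the tool from outside, world axes, zero at the start; "moment": the same for the moment, N m; "grip_width": finger opening in mm.
Only numpy, scipy, OpenCV 4.12 (cv2) and the standard library are available. Lean on these libraries where they do the work, as an engineer would, in place of code of your own. Each camera call takes 0.05 s, during which the arm holds its last target. There are 200 camera calls.

## Working session

There is one attempt and no reset: what is moved stays moved. The work goes in short steps, each a Python script; the robot and the scene stay as the last script left them, time stands still between calls to the robot, and variables do not carry over. Pictures are saved under pics/ and viewed, about 8 in all and at most 12, crops included, and the job is handed in when it is done.

```bash
mkdir -p pics; cat > h.py <<'E'
import numpy as np, cv2
from rig import env
def snap(n):
    s=env.snapshot(n); s["R"]=cv2.Rodrigues(np.array(s["rvec"],float))[0]; return s
def world(s):
    v,u=np.mgrid[0:400,0:640]; z=s["range_z"].astype(float)
    p=np.stack([(u-s["cx"])/s["fx"]*z,(v-s["cy"])/s["fy"]*z,z],-1)
    w=(p-np.array(s["tvec"]).ravel())@s["R"]; w[z==0]=np.nan; return w
E
python3 - <<'E'
from h import *
a=[]
for n in("scene","top"):
    s=snap(n); np.savez(n+"0.npz",w=world(s),px=s["pixels"]); a.append(s["pixels"])
    print(n,-s["R"].T@np.array(s["tvec"]).ravel(),s["fx"])
    cv2.imwrite(f"pics/{n}0.png",s["pixels"])
st=env.sense();print(st["time_s"],st["tool_rot"],st["ft_force"])
E
```

```text
scene [ -58.78295471 -616.15014067  677.13341799] 366.2265077926233
top [ 473.22221095 -107.68629714 1047.88777396] 395.8225764162044
0.1 [ 0.19463371  1.56226847 -0.19599985] [ 0.38246495 -0.38210936 -0.94304939]
```

View pics/scene0.png

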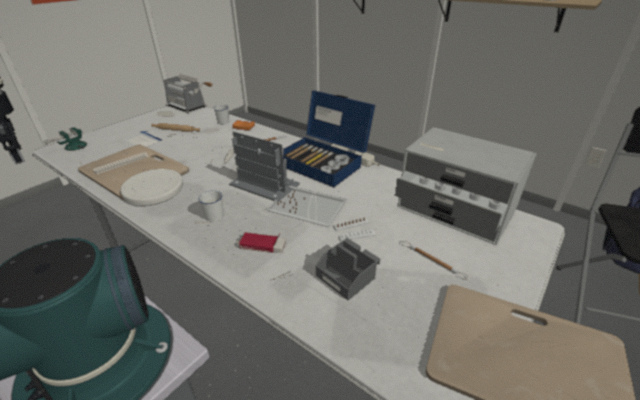

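View pics/top0.png

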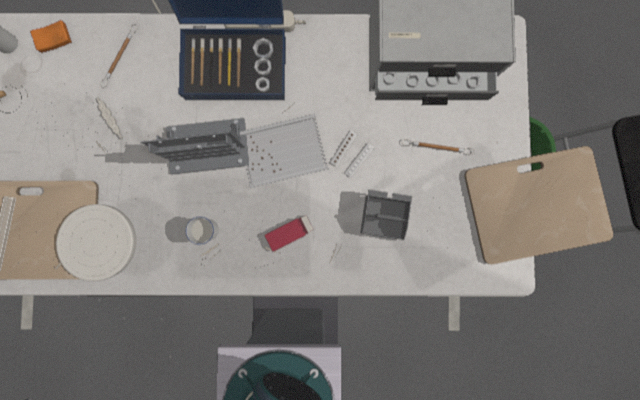

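The scene view shows the panel at about (260,165), the cup at (211,205) and the bin at (347,268). In the top view the bin is at (386,214) with its lip on the far side, the panel at (205,145) and the cup at (200,230).

```bash
python3 - <<'E'
from h import *
t=np.load("top0.npz");w=t["w"];s=np.load("scene0.npz");ws=s["w"]
def rect(P,n):
    r=cv2.minAreaRect(P[:,:2].astype(np.float32)); print(n,len(P),np.round(r[0],1),np.round(r[1],1),round(r[2],2),"z",np.round(np.percentile(P[:,2],[5,50,95]),1))
def sel(w,u0,u1,v0,v1,z0,z1):
    q=w[v0:v1,u0:u1].reshape(-1,3); return q[(q[:,2]>z0)&(q[:,2]<z1)]
for n,W,b in(("top",w,(330,420,180,250)),("sc",ws,(305,390,230,305))):
    rect(sel(W,*b,82,100),n+" ridge"); rect(sel(W,*b,48,68),n+" walls"); 
for n,W,b in(("top",w,(135,260,105,185)),("sc",ws,(222,300,125,200))):
    rect(sel(W,*b,178,200),n+" panel top"); rect(sel(W,*b,140,158),n+" flange");rect(sel(W,*b,162,174),n+" cheeks")
rect(sel(w,180,222,212,250,60,85),"cup");rect(sel(w,255,315,210,255,25,45),"clay")
rect(sel(ws,190,230,185,225,60,85),"cup sc")
A=cv2.resize(t["px"][105:185,135:260],None,fx=6,fy=6,interpolation=cv2.INTER_CUBIC)
B=cv2.resize(s["px"][120:205,220:300],None,fx=6,fy=6,interpolation=cv2.INTER_CUBIC)
C=np.zeros((510+0,800,3),np.uint8)
A=cv2.resize(A,(420,269));B=cv2.resize(B,(370,393));C[:269,:420]=A;C[:393,425:795]=B
D=cv2.resize(t["px"][180:250,330:420],(300,233),interpolation=cv2.INTER_CUBIC);C[272:505,:300]=D
cv2.imwrite("pics/crop1.png",C)
E
```

```text
top ridge 104 [ 484.8 -272. ] [58.3 10. ] 81.64 z [85.3 90.5 93.7]
top walls 413 [ 500.3 -275.4] [110.6  94.4] 81.85 z [50.3 58.8 62. ]
sc ridge 124 [ 482.9 -272.3] [60.2 11.6] 83.4 z [83.1 90.3 92.4]
sc walls 603 [ 499.1 -274.1] [111.7  96.8] 81.57 z [48.8 57.6 63.1]
top panel top 171 [659.7 191.2] [  4.8 197.9] 6.25 z [178.4 183.2 186. ]
top flange 394 [649.1 190.2] [ 20.9 198.6] 6.87 z [141.5 148.6 156.4]
top cheeks 144 [649.8 189.9] [ 19.3 198.4] 6.85 z [163.1 168.4 173.4]
sc panel top 106 [658.9 193.1] [  9.3 196.1] 6.07 z [178.4 182.4 184.9]
sc flange 376 [648.7 187.7] [ 27.2 191.5] 7.04 z [140.9 148.  156.6]
sc cheeks 174 [650.  192.7] [ 22.6 201.9] 6.34 z [162.7 168.  173. ]
cup 162 [452.6 188.8] [66.1 67.7] 0.05 z [61.5 70.4 74.4]
clay 66 [442.2 -21.6] [ 45.  101.1] 27.47 z [25.2 26.9 33.8]
cup sc 169 [451.4 190.8] [70.4 64.2] 49.66 z [61.4 67.4 73.1]
```

View pics/crop1.png

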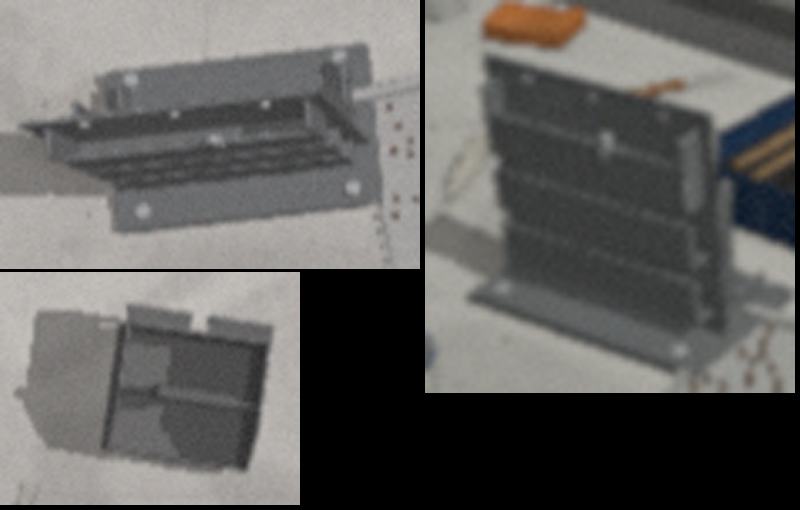

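```bash
cat >> h.py <<'E'
from scipy.spatial.transform import Rotation as Ro
def rot(yaw,flip=0):
    c,s=np.cos(yaw+flip*np.pi),np.sin(yaw+flip*np.pi)
    return Ro.from_matrix(np.array([[0,0,-1.],[c,s,0],[s,-c,0]]).T).as_rotvec()
def ray(s,u,v,z):
    C=-s["R"].T@np.array(s["tvec"]).ravel(); d=s["R"].T@np.array([(u-s["cx"])/s["fx"],(v-s["cy"])/s["fy"],1]); return C+d*(z-C[2])/d[2]
E
python3 - <<'E'
from h import *
t=np.load("top0.npz");sc=np.load("scene0.npz")
yaw=np.radians(6.6);ex=np.array([np.cos(yaw),np.sin(yaw)]);ey=np.array([-ex[1],ex[0]])
for n,d,(u0,u1,v0,v1) in(("top",t,(135,260,105,185)),("scene",sc,(222,300,125,200))):
    s=snap(n)
    q=d["w"][v0:v1,u0:u1].reshape(-1,3);px=ex@q[:,:2].T;py=ey@q[:,:2].T;z=q[:,2]
    for a,b in((135,142),(142,147),(147,153),(153,159),(160,172),(178,188)):
        m=(z>a)&(z<b);m2=m&(abs(py-py[m].mean())<70)
        print(n,a,b,"px all",np.round(np.percentile(px[m],[1,5,50,95,99]),1),"py",np.round(np.percentile(py[m],[1,99]),1),"mid px",np.round(np.percentile(px[m2],[1,5,50,95]),1) if m2.any() else 0)
    # yaw: line fit of sheet top
    m=(z>178)&(z<188);vx=cv2.fitLine(q[m][:,:2].astype(np.float32),cv2.DIST_HUBER,0,.01,.01).ravel();print("yaw",np.degrees(np.arctan2(-vx[0],vx[1]))%180)
    # clip: bright blob
    g=d["px"].astype(int).sum(2)//3
    c=(199,147) if n=="top" else (259,151)
    print(g[c[1]-4:c[1]+5,c[0]-7:c[0]+8])
    for du in(-2,0,2):
        P=ray(s,c[0]+du,c[1],156);print("clip",P,ex@P[:2],ey@P[:2])
    print("d",d["w"][c[1]-1:c[1]+2,c[0]-1:c[0]+2].reshape(-1,3).round(0).tolist())
for f in(0,1):
    for p,y in(((484,-272,58),-8.3),((590,184,153),6.6)):
        print(f,env.ik(list(p),rot(np.radians(y),f)))
E
```

```text
top 135 142 px all [656.6 656.7 669.3 676.8 677.1] py [ 22.5 201.5] mid px [656.6 656.6 675.5 676.9]
top 142 147 px all [656.5 656.7 661.6 676.6 676.7] py [ 19.5 200.5] mid px [656.4 656.7 658.2 676.6]
top 147 153 px all [656.7 657.2 660.3 676.4 676.7] py [ 26.  201.2] mid px [656.9 657.3 660.3 676.4]
top 153 159 px all [656.8 657.7 676.  676.8 677. ] py [ 16.4 203.1] mid px [656.7 657.6 676.1 676.8]
top 160 172 px all [657.4 659.3 675.9 676.6 676.8] py [ 20.1 212.1] mid px [674.1 674.4 676.1 676.7]
top 178 188 px all [675.4 675.7 676.7 678.8 679. ] py [ 16.9 211.8] mid px [675.4 675.7 676.7 678.8]
yaw 6.6196136
[[ 79  79  85  84  89  90  95  95  96  96  99 101 100 108 106]
 [ 97  99 104 103 107 109 113 112 114 102 109 103 111 114 104]
 [108 106 105 104 112 127 149 138 129 116 108 108 112 118 106]
 [100 107 106  97 112 133 159 153 141 123 110 108 109 117 109]
 [104 103  92  86 100 111 127 133 124 118  94  93  84  90  89]
 [ 90  89  78  80  78  73  86  97  95 105  80  66  69  69  66]
 [ 79  72  65  69  62  60  68  70  73  74  71  69  64  74  69]
 [ 63  66  72  64  66  68  66  73  74  
[... 1822 characters left out ...]
542
clip [635.39329301 159.47120113 156.        ] 649.5115581636935 85.38405355608865
clip [639.11536638 154.44832892 156.        ] 652.6316498654543 79.96666459087595
d [[640.0, 169.0, 155.0], [646.0, 171.0, 152.0], [661.0, 183.0, 142.0], [643.0, 172.0, 149.0], [644.0, 169.0, 150.0], [660.0, 182.0, 139.0], [640.0, 169.0, 148.0], [641.0, 166.0, 148.0], [641.0, 161.0, 150.0]]
0 [-0.65877877  0.42309853 -0.3012949   0.8464029   0.          1.05687989]
0 [0.17053866 0.45296695 0.03240354 1.15023292 0.         1.62614326]
1 [-6.58778767e-01  4.23098531e-01 -3.01294898e-01  8.46402899e-01
 -4.44089210e-16 -2.08471277e+00]
1 [ 0.17053866  0.45296695  0.03240354  1.15023292  0.         -1.51544939]
```

```bash
python3 - <<'E'
from h import *
y=np.radians(-8.0);r=rot(y)
c=(484,-272)
env.move_gripper(40)
env.reach([*c,200],r);env.movel([*c,120],r,feed=200)
env.movel([*c,58.5],r,feed=80)
env.move_gripper(5,60)
s=env.sense();print(s["time_s"],s["tool_pos"],s["grip_width"],s["ft_force"])
env.movel([*c,75],r,feed=60);s=env.sense();print(s["ft_force"],s["moment"])
env.movel([*c,220],r,feed=200)
s=env.sense();print(s["time_s"],s["tool_pos"],s["grip_width"],s["ft_force"])
I=[snap(n)["pixels"] for n in("scene","top")]
cv2.imwrite("pics/grasp.png",np.hstack([cv2.resize(I[0][100:330,200:480],(400,329)),cv2.resize(I[1][100:330,260:540],(400,329))]))
E
```

```text
5.5583 [ 484.33590523 -272.17109748   58.80279445] 9.029244717393578 [ 1.29966999 -0.2728048   2.79494822]
[ 0.1097862  -0.1903542  -3.93237356] [-0.02016301  0.0252462   0.04882885]
6.8583 [ 483.60270149 -271.68788127  218.80077488] 9.121614588995696 [-0.43368443  0.12981737 -3.30895376]
```

View pics/grasp.png

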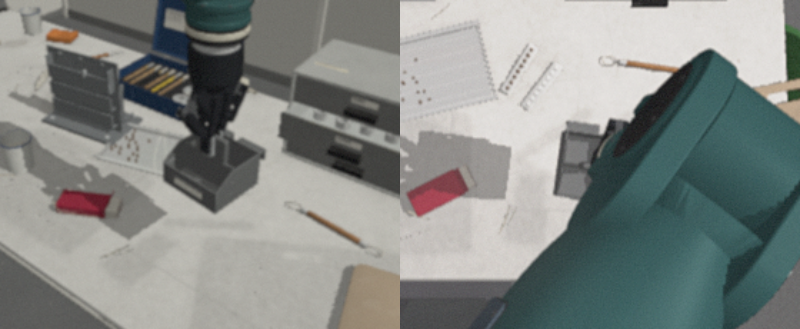

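Both views show the bin held level in the fingers at about (210,170) in the left picture, with the other objects undisturbed. Next I carry it to the panel and find the flange face by touch.

```bash
cat >> h.py <<'E'
YAW=np.radians(6.6);EX=np.array([np.cos(YAW),np.sin(YAW)]);EY=np.array([-EX[1],EX[0]]);RP=rot(YAW)
def go(px,py,z,feed=100):
    env.movel([*(px*EX+py*EY),z],RP,feed=feed)
def pf():
    s=env.sense();f=s["ft_force"];t=s["tool_pos"]
    return np.array([EX@f[:2],EY@f[:2],f[2]]),np.array([EX@t[:2],EY@t[:2],t[2]])
E
python3 - <<'E'
from h import *
p=540*EX+109*EY
env.reach([*p,220],RP)
go(575,109,220,150);go(575,109,184,150);go(597,109,184,60);env.hold(.2)
f0,t=pf();print(env.sense()["time_s"],f0,t)
for px in np.arange(598,615,1.):
    go(px,109,184,30);env.hold(.05);f,t=pf();print(px,np.round(f-f0,1),np.round(t,1))
    if abs(f-f0)[0]>5:break
print(env.sense()["time_s"])
E
```

```text
10.0833 [ 0.58806838  0.25550249 -3.44333087] [596.76790651 109.01717624 184.09022638]
598.0 [-0.4 -0.8 -0.2] [598. 109. 184.]
599.0 [-0.2 -0.1 -0.1] [599. 109. 184.]
600.0 [-1.7 -0.2  0.6] [600. 109. 184.]
601.0 [ 0.   0.3 -0.3] [601. 109. 184.]
602.0 [-1.  -0.4 -0.5] [602. 109. 184.]
603.0 [-0.6  0.1 -0.6] [603. 109. 184.]
604.0 [ 0.4 -0.2  0.1] [604. 109. 184.]
605.0 [-1.3  0.6  0.6] [605. 109. 184.]
606.0 [ 0.1 -0.1  0.7] [606. 109. 184.]
607.0 [-0.3 -0.7  0.2] [607. 109. 184.]
608.0 [-6.1 -0.8  2.7] [607.3 109.  183.9]
13.3833
```

```bash
python3 - <<'E'
from h import *
go(605.2,109,184,30);env.hold(.15)
f0,t=pf();print(f0,t)
go(605.2,109,170,40);f,t=pf();print(np.round(f-f0,1),np.round(t,1))
for z in np.arange(168,157,-1.):
    go(605.2,109,z,20);env.hold(.05);f,t=pf();print(z,np.round(f-f0,1),np.round(t,1))
    if np.linalg.norm(f-f0)>5:break
print(env.sense()["time_s"])
I=[snap(n)["pixels"] for n in("scene","top")]
cv2.imwrite("pics/rest.png",np.hstack([cv2.resize(I[0][100:230,180:330],(400,347),interpolation=2),cv2.resize(I[1][90:220,130:280],(400,347),interpolation=2)]))
E
```

```text
[ 0.51002049 -0.18195801 -3.04680592] [605.35862133 108.98140127 184.03499727]
[-0.6  0.4 -0. ] [605.1 109.  169.8]
168.0 [-1.1  0.4 -0. ] [605.2 109.  168.1]
167.0 [-0.6 -0.2 -0. ] [605.2 109.  167. ]
166.0 [-0.9 -0.4  0.1] [605.2 109.  166. ]
165.0 [-0.5 -0.4 -0.2] [605.2 109.  165. ]
164.0 [0.1 0.1 0. ] [605.2 109.  164. ]
163.0 [-0.5  0.3 -0.7] [605.2 109.  163. ]
162.0 [-0.6  0.6 -1.7] [605.2 109.  162. ]
161.0 [ 0.1 -1.1  0.1] [605.1 109.  161. ]
160.0 [-3.9 -0.1  6.7] [605.3 109.  160.4]
16.9833
```

View pics/rest.png

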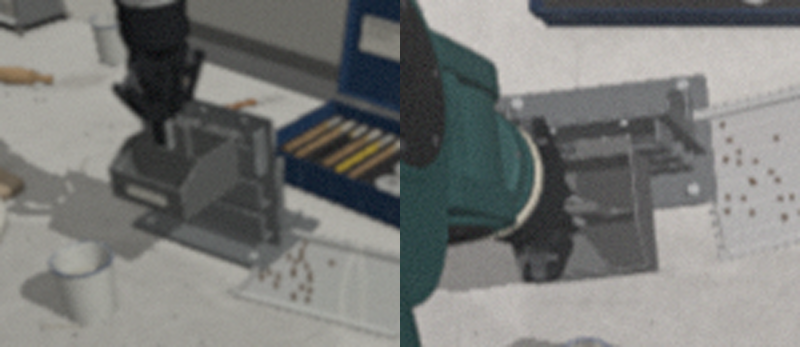

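In both views the bin is at the top louvre with its lip in the slot, and the cup is clear at about (85,280) in the left picture. Contact came at TCP z 160.4, which matches the bridge resting on the clip (predicted 160.8). Next I slide it in −y under light pressure.

```bash
python3 - <<'E'
from h import *
f0=np.array([.5,-.2,-3.05]);found=None
for py in np.arange(108,84,-1.):
    go(605.2,py,159.9,20);env.hold(.05);f,t=pf();print(py,np.round(f-f0,1),np.round(t,1))
    if (f-f0)[2]<1.5: found=py;break
    if abs(f-f0).max()>25:break
if found:
    py=found-2
    go(605.2,py,159.9,20);env.hold(.05);f,t=pf();print("in",np.round(f-f0,1),np.round(t,1))
    for z in np.arange(158.5,150,-1.):
        go(605.2,py,z,20);env.hold(.05);f,t=pf();print(z,np.round(f-f0,1),np.round(t,1))
        if np.linalg.norm(f-f0)>6:break
print(env.sense()["time_s"])
E
```

```text
108.0 [-4.8  4.3  8.2] [605.4 108.5 160.3]
107.0 [-2.4  4.3  8.2] [605.5 107.5 160.3]
106.0 [-1.7  5.9  8.1] [605.6 106.5 160.3]
105.0 [-2.2  4.9  8.1] [605.7 105.4 160.3]
104.0 [0.1 5.3 8.2] [605.6 104.3 160.2]
103.0 [-0.7  4.5  8. ] [605.6 103.2 160.2]
102.0 [0.1 5.2 8.2] [605.5 102.1 160.1]
101.0 [0.5 3.3 7.3] [605.4 100.9 160. ]
100.0 [0.3 1.4 6.2] [605.1  99.8 159.7]
99.0 [-0.6  0.5 -0.4] [604.7  98.7 159.3]
in [-0.2  0.   0.8] [605.1  96.9 159.8]
158.5 [-0.6  0.6  0.8] [605.2  97.  158.4]
157.5 [ 0.  -0.4 -0.4] [605.2  97.  157.5]
156.5 [ 0.1  0.2 -0.7] [605.2  97.  156.5]
155.5 [-1.2  0.1 -0.2] [605.2  97.  155.5]
154.5 [ 0.   0.  -1.4] [605.2  97.  154.5]
153.5 [-0.4  1.2 -0.5] [605.2  97.  153.5]
152.5 [-1.4 -0.3  2.6] [605.3  97.  152.6]
151.5 [-6.1 -0.2 12.6] [605.2  97.  152.4]
22.7833
```

```bash
python3 - <<'E'
from h import *
go(605.2,97,152.4,20);env.hold(.1);print(pf())
env.move_gripper(30);env.hold(.3);print(pf(),env.sense()["grip_width"])
go(605.2,97,200,60);go(605.2,97,270,150)
go(480,-60,290,250);env.hold(.3)
print(env.sense()["time_s"])
S={n:snap(n) for n in("scene","top")}
w=world(S["top"]);ws=world(S["scene"])
for W,b in((w,(150,260,120,215)),(ws,(190,300,110,215))):
    q=W[b[2]:b[3],b[0]:b[1]].reshape(-1,3);px=q[:,:2]@EX;py=q[:,:2]@EY
    m=(px>590)&(px<620)&(abs(py-97)<25)&(q[:,2]>178);print("ridge",m.sum(),np.percentile(q[m,2],[50,90]) if m.any() else 0,np.median(px[m]),np.median(py[m]))
    for lo,hi in((550,562),(648,662)):
      m=(px>lo)&(px<hi)&(abs(py-97)<60)&(q[:,2]>110)&(q[:,2]<170);print(lo,m.sum(),np.percentile(q[m,2],[50,90,97]).round(1),np.percentile(py[m],[2,98]).round(1))
I=[S[n]["pixels"] for n in("scene","top")]
cv2.imwrite("pics/end.png",np.hstack([cv2.resize(I[0][100:230,180:330],(400,347),interpolation=2),cv2.resize(I[1][110:260,130:303],(400,347),interpolation=2)]))
E
```

```text
(array([-2.58940461, -0.38902073,  3.38396522]), array([605.23942932,  96.99919867, 152.55503965]))
(array([ 0.91923068, -0.46639165,  0.96260377]), array([605.21698958,  96.99664938, 152.37444274])) 30.041111407461994
26.5833
ridge 0 0 nan nan
  return _methods._mean(a, axis=axis, dtype=dtype,
  ret = ret.dtype.type(ret / rcount)
Traceback (most recent call last):
IndexError: index -1 is out of bounds for axis 0 with size 0
```

The arm probably blocks the top camera, so I move it farther away and look again.

```bash
python3 - <<'E'
from h import *
env.reach([150,-400,300],rot(-1.2));env.hold(.2)
print(env.sense()["time_s"])
S={n:snap(n) for n in("scene","top")}
I=[S[n]["pixels"] for n in("scene","top")]
cv2.imwrite("pics/end.png",np.hstack([cv2.resize(I[0][100:230,180:330],(400,347),interpolation=2),cv2.resize(I[1][110:260,130:303],(400,347),interpolation=2)]))
for n in S:
    q=world(S[n]).reshape(-1,3);px=q[:,:2]@EX;py=q[:,:2]@EY
    for nm,lo,hi,za in(("front",545,562,105),("ridge",592,622,172),("bridge",648,664,140)):
      m=(px>lo)&(px<hi)&(abs(py-97)<62)&(q[:,2]>za)&(q[:,2]<200)
      if m.any():print(n,nm,m.sum(),"z",np.percentile(q[m,2],[50,90,97]).round(1),"px",np.median(px[m]).round(1),"py",np.percentile(py[m],[2,98]).round(1))
E
```

```text
28.7583
scene front 12 z [118.8 125.  125.2] px 555.3 py [144.4 152.1]
top front 103 z [123.3 125.8 128. ] px 555.9 py [ 40.8 149.4]
top ridge 131 z [180.2 182.5 183.1] px 600.1 py [ 66.4 123. ]
top bridge 346 z [152.8 155.  156. ] px 656.5 py [ 40.5 151.1]
```

View pics/end.png

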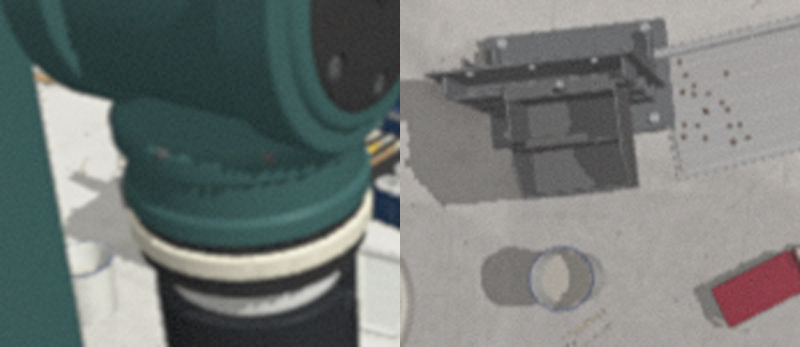

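The top view shows the bin hanging at about (570,140), with the bright clip in the notch at (560,85) and the cup and clay pack where they were. The bridge top is at z ≈ 153–155 mm, where fully seated is 154.

```bash
python3 -c "
from h import *
env.hand_in();print(env.sense()['time_s'])"
```

```text
the job is handed in; nothing more can be done
the job is handed in; nothing more can be done
```

The bin is hanging by itself on the top louvre with the notch over the clip, and I handed the job in at about 29 s of the 64 s allowed.

**What I did:**
- I gripped the bin by its ridge and carried it to the panel.
- I touched the flange to find its face, then let the lip down behind it. The bridge rested on the clip at tool height z 160.4 mm.
- I slid it about 12 mm in −y until the support force vanished over the clip. I then lowered it 8 mm more to a firm stop at z 152.4 mm (152.8 expected), and released it.

**Last checks, from the top view after the arm had withdrawn:**
- **Seating:** the bridge top is at about 153–155 mm, where fully down is 154. The clip is visible in the notch.
- **Droop:** the front wall sits about 4–5° low, within the stated play.
- **Other objects:** the cup and clay pack look unmoved by eye. I did not re-check the loop tool at the end, but nothing went near it.

**Checks that failed:** the first final check failed, probably because the arm blocked the camera. In the second, the arm hid most of the scene view, so these final numbers rest on the top camera alone.

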